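Load a board carrier under the spring clip of a soldering work-holder

TASK

Clamp the little circuit board in the soldering work-holder: with one fingertip press the clip's red thumb tab down and keep it down, and with the other fingertip push the board carrier along its guides under the raised nose until its front edge is against the stop; only then let the tab up so that the nose clamps the carrier, and move clear. Do not grasp or lift the carrier, do not let the nose hit or drop on it before it is home, and leave the screwdriver, flux bottle and solder spool where they are.

Things in the scene. Friction and masses are not known exactly. Their poses are not given: they have to be found in the camera images.
- holder: Soldering work-holder, fixed. Blue base plate 175 x 140 mm, top 9 mm above the bench, x -100 to +75 mm; on it an aluminium deck, top at 30 mm, x -84 to +8 mm. Two dark side guides on the deck, 5 mm high, 78.6 mm apart, end at x = 0. Origin on the bench below point stop; x = push direction (towards the clip), y left, z up. From x = 15 mm on nothing but the base plate lies under the clip's tail.
- stop (a point): Deck top, on the centre line, in the plane of the stop faces. The stops are the faces towards -x of two dark hinge ears, each 23 to 35 mm from the centre line, 15 mm long in x, 13 mm above the deck. Same axes as the holder.
- notch (a point): Inner end of the finger notch, at deck height on the centre line, 26 mm before the stop. The notch is 44 mm wide, 12 mm deep, and runs from here in -x to the deck's open entry end (58 mm long), so that a fingertip behind the carrier can reach below deck level. Same axes as the holder.
- clip: The spring clip: a steel rocker on a hinge pin, red thumb tab on its far side, nose on its near side. Origin: middle of the pin, 8 mm beyond the stop, 6 mm above the deck; the pin is parallel to the holder's y axis. The barrel round it has 3 mm radius, the coils on it are 9 mm across. Closed, its axes are the holder's.
- carrier: Loose flat carrier: green circuit board in a black frame, 30 mm along x x 76 mm along y x 5 mm thick, 40 to 85 g; chips to 3 mm on top. Origin: middle of its underside. Its front (+x) edge faces the clip and starts 14 to 24 mm short of the stops, square between the guides, outside the nose; its rear edge spans the notch. Home: origin 15 mm before point stop.
- clip_angle (a joint): Angle of the spring clip, rad, 0 (closed) to 0.65, grows as the tab is pressed. The nose clears the carrier from 0.30; at 0.5 the tab is level; clamping the carrier it rests at about 0.26. Spring torque 0.08 x (angle + 0.6) N m, so pressing takes 2 N at the tab's end, 8 N near the pin. Springs shut when let go; a carrier pushed against the closed nose does not lift it.
- thumb_tab (a point): Red flat thumb tab, the clip's tail, 44 x 40 x 2.6 mm. The point is the centre of its top face, 28 mm out from the pin. Closed, it rises outward at 0.5 rad to 55 mm above the bench. At clip angle 0.5 it is level, its top as high as the deck, 14 to 58 mm beyond the stop: a fingertip can then slide along it at one height while the other, as low, pushes in the notch.
- clip_nose (a point): The clip's nose, 36 mm wide, steel with a rubber foot 5 mm thick. The point is on the underside of the foot; 10 mm before the stop and 0.5 mm above the deck when closed, 18 mm from the pin.
- screwdriver: Bystander: red-handled screwdriver 190 mm long, lying to the right of the holder. Origin: near its middle, on the bench.
- flux_bottle: Bystander: amber bottle 34 mm wide, 75 mm tall, standing to the left of the holder. Origin: centre of its underside.
- solder_spool: Bystander: blue solder spool 56 mm wide, 36 mm tall, standing to the left of the holder. Origin: centre of its underside.
Mind the look-alikes: they are no part of the job. What is meant by the carrier is not pink or yellow, and is the larger of those in its own colour.

How it is judged (in metres and radians):
On the way, in this order (a step that is already met when the one before it is completed fails the run):
1. a fingertip holds the thumb tab down with the nose raised clear of the carrier's thickness (value of joint clip_angle above 0.3 rad and contact force between the fingers and clip above 0.5 N), for 0.2 s.
2. the carrier is pushed home against the stop (within 2 mm) while the tab is still held down (x of carrier in the frame of holder above -0.0172 m and value of joint clip_angle above 0.29 rad and contact force between the fingers and clip above 0.3 N), for 0.1 s.
At the end, for the whole second after the job is handed in: The carrier lies flat on the deck between the guides, its front edge within about 2 mm of the stops, and the released clip's nose presses on it (over 1.5 N, clip angle 0.20 to 0.31 rad), all at rest (x of carrier in the frame of holder between -0.0172 and -0.013 m and y of carrier in the frame of holder between -0.003 and 0.003 m and z of carrier in the frame of holder between 0.028 and 0.032 m and angle between the x axis of carrier and the x axis of holder, either way round below 0.05 rad and angle between carrier's own z axis and vertical below 0.05 rad and contact force between clip and carrier above 1.5 N and value of joint clip_angle between 0.2 and 0.31 rad and linear speed of carrier below 0.01 m/s); the robot touches nothing.
It fails at once if the nose hits or drops on the carrier (over 2 N) while it is still more than 4 mm short of home (contact force between clip and carrier above 2 N and x of carrier in the frame of holder below -0.019 m).
It fails at once if the carrier is lifted (over 5 mm off the deck) or tipped (z of carrier in the frame of holder above 0.035 m or angle between carrier's own z axis and vertical above 0.2 rad).
It fails at once if a bystander is moved more than 20 mm (distance of any of screwdriver, flux_bottle, solder_spool from where it was at the start of the episode above 0.02 m).
It also fails if it takes over 43 s, if anything falls off the work surface, if the arm or the gripper's body presses on something with over 40 N, if the wrist force passes 120 N, or if a joint passes its speed limit or range.

ROBOT

A 6-joint arm with a two-finger parallel gripper is mounted at the origin on the work surface. World frame = base frame: x ahead of the robot, y to its left, z up, the work surface at z = 0. Lengths are in mm, angles in rad, forces in N, time in s.
With the tool pointing down it reaches from about 300 to 950 mm from the base axis. Payload 3.1 kg.
Tool frame: the origin (TCP) lies at the very end of the fingers, on their centre line; the grasp point (between the pads) lies ctrl.grip_point_offset behind it (ctrl.grip_point_offset is the distance from the TCP to the grasp point, in mm); z points along the fingers, y is the direction in which the jaws open and shut (so a half turn about z gives the same grasp; the last joint's range is limited). The gripper opens to 85 mm and grips with 20 to 120 N. Pads are 22 mm wide; open, the fingers measure 114 mm over their backs; the gripper's body (76 mm by 85 mm) begins 54 mm behind the grasp point. The pads swing forward as they close: fully open they stand 13 mm farther back than shut.
Start: joints at [-1.37, 0.308, 1.634, -0, 1.2, -0.07], TCP at [167.162, -602.237, 231.272] pointing down, gripper open.
Joint ranges: [-3.06, 3.06], [-0.79, 1.96], [0.05, 2.63], [-1.19, 4.34], [0.05, 2.64], [-2.94, 2.94]. Speed limits (rad/s): [2.79, 2.79, 3.14, 3.14, 3.14, 3.14].

INTERFACE

Orientations are given as a unit quaternion [x, y, z, w].
In Python, from cell import ctrl gives the robot as it stands.
- The arm moves only by the shell command python3 -m inch 'ROWS' [FORCE]. ROWS is JSON, a list of rows, each a list of 3 entries, a list of its own where there are three numbers: the shift along the world's x, y, z in m, then the turn, a rotation vector about the world's x, y, z in degrees, then the finger opening in m, from 0 to 0.0854. In form: [[[x, y, z], [rx, ry, rz], gripper], ...]. A call has 1 to 8 rows; each row is the pose to reach, as a shift and turn from the pose commanded when the call began; what a row does not reach only later rows make up. A row lasts 1/12 s, in which the tool goes at most 41.7 mm and 7.16 degrees, less where a joint would pass 70% of its speed; a pose out of reach is approached as far as the arm can. A call with a gripper value outside its range is refused whole. The fingers move at their own pace and stop on an object; FORCE is the grip in N (left out, the last holds). Time passes only in rows, so rows that repeat a pose let the fingers close. It gives the time, the measured TCP pose, the force and the opening at its end, in the units of the state.
- ctrl.sense(): the state, without advancing time (a new reading comes with each control period).
- ctrl.read_camera(name): name is "scene" or "top" or "wrist"; returns the picture (480x640x3 uint8, blue, green, red); there is no depth.
- ctrl.camera_params(name): a dict with "fx", "fy", "cx", "cy" (pixels), "R" (3x3) and "t" (3): a world point X has camera coordinates R X + t; the wrist camera has in their place "mount" (4x4, takes a point from camera to tool coordinates, whose origin is the TCP and whose axes are the flange's). Camera axes: x right, y down, z forward; pixel columns grow to the right and rows downward; lengths in mm; the calibration is good to about 2 mm. A picture is of the moment at which its call begins: read the wrist's pose just before it. camera_params takes no time and is no camera call.
- ctrl.sign_off(): hands the job in, once; it reports no verdict.
Trained networks look in the newest picture that a camera, given by its name, has taken for a name from the list of things; names that differ only in an ending like _2 or _b are one class to them, and where a whole thing is asked for, a point or a joint stands for the part that bears it (a point fixed in the world has none). Each returns a list of dicts, best first, with "p" (0 to 1); they miss things now and then, are a little off and sometimes report something else, mostly with a low value. They report only what shows in the picture. A call takes as long as a camera call. They do not tell look-alikes from the thing itself.
- ctrl.regions_of(camera, name): "mask" (480x640 bool, what is visible of it) and "rect" ([left, top, right, bottom] in pixels, round what is visible of it).
- ctrl.landmark_of(camera, name): "centre" ([row, column] in pixels: a listed point, or the origin of a listed thing).
The state is a dict: "time": time; "joint_pos": joint angles; "qd": joint speeds; "joint_torque": joint torques, N m; "tcp_pos": TCP position; "orientation": TCP orientation; "wrist_force": force on the tool from outside, world axes, zero at the start; "moment": the same for the moment, N m; "grip_width": opening from 0.0 (shut) to 1.0 (fully open).
Only numpy, scipy, OpenCV 4.12 (cv2) and the standard library are available. Lean on these libraries where they do the work, as an engineer would, in place of code of your own. Each camera call takes 0.05 s, during which the arm holds its last target. There are 200 camera calls.

## Working session

There is one attempt and no reset: what is moved stays moved. The work goes in short steps, Python scripts to look and compute and a shell command to move; the robot and the scene stay as the last step left them, time stands still between calls to the robot, and variables do not carry over. Pictures are saved under pics/ and viewed, about 8 in all and at most 12, crops included, and the job is handed in when it is done.

```bash
ls; mkdir -p pics; python3 - <<'E'
from cell import ctrl
import cv2
print(ctrl.sense()); print(ctrl.grip_point_offset)
for c in ("scene","top"):
    im=ctrl.read_camera(c); cv2.imwrite(f"pics/{c}0.png",im)
    print(c,ctrl.camera_params(c))
    for n in ("holder","stop","notch","clip","carrier","thumb_tab","clip_nose","screwdriver","flux_bottle","solder_spool"):
        print(c,n,[(round(d["p"],2),[round(float(v),1) for v in d["centre"]]) for d in ctrl.landmark_of(c,n)][:4])
print(ctrl.sense()["time"])
E
```

```text
pics
{'time': 0.0, 'joint_pos': array([-1.36970682e+00,  3.09016541e-01,  1.63518885e+00,  1.09014671e-05,
        1.19970302e+00, -6.97053145e-02]), 'qd': array([-0.00111799, -0.00176501, -0.00104776, -0.00158875, -0.00178368,
        0.00081736]), 'joint_torque': array([ 2.68128679e-03, -4.15243542e+01, -2.76664567e+01, -1.17648538e-04,
        1.01636723e-02, -1.21394393e-05]), 'tcp_pos': array([ 166.99449774, -601.42216206,  230.03880112]), 'orientation': array([ 9.90847369e-01,  1.34982040e-01, -7.09423743e-05, -1.15571541e-03]), 'wrist_force': array([-0.52470713, -0.81422644,  0.01648646]), 'moment': array([ 0.03034249,  0.03386348, -0.0483594 ]), 'grip_width': 0.9966924014577786}
18.700000000000003
scene {'fx': 488.28063144497855, 'fy': 488.28063144497855, 'cx': 327.292859881727, 'cy': 230.81932760404356, 'R': array([[ 0.58391521,  0.81176492,  0.00898583],
       [ 0.4919652 , -0.34503011, -0.79932751],
       [-0.64576564,  0.47116021, -0.60082842]]), 't': array([-381.27352382, -181.56442791, 1290.5783832 ])}
scene holder [(0.65, [298.3, 301.3])]
scene stop [(0.8, [289.5, 30
[... 520 characters left out ...]
86333,  0.00454215],
       [-0.98868659,  0.01504058, -0.1492401 ],
       [ 0.14915138, -0.00686312, -0.98879056]]), 't': array([ 75.7045332 , 540.81665918, 948.00588566])}
top holder [(0.61, [223.6, 368.1]), (0.57, [216.2, 374.3])]
top stop [(0.82, [211.6, 376.0])]
top notch []
top clip [(0.98, [209.8, 376.3])]
top carrier [(0.78, [269.5, 255.5]), (0.72, [230.1, 365.9]), (0.72, [342.2, 302.4]), (0.67, [320.1, 364.9])]
top thumb_tab [(0.71, [192.5, 386.4])]
top clip_nose [(0.6, [219.9, 370.7])]
top screwdriver [(0.62, [247.9, 451.5]), (0.2, [231.2, 364.0])]
top flux_bottle [(0.72, [160.9, 302.0])]
top solder_spool [(0.91, [211.9, 282.0]), (0.69, [193.4, 384.2]), (0.32, [247.3, 449.6])]
1.1
```

View pictures.

```bash
cat > h.py <<'E'
import numpy as np, cv2
from cell import ctrl
def ray(P,px,z):
    # pixel [row,col] -> world point at height z
    R=np.array(P["R"]);t=np.array(P["t"])
    d=R.T@np.array([(px[1]-P["cx"])/P["fx"],(px[0]-P["cy"])/P["fy"],1]); o=-R.T@t
    return o+d*(z-o[2])/d[2]
def proj(P,X):
    c=np.array(P["R"])@np.array(X)+np.array(P["t"]); return np.array([P["cy"]+P["fy"]*c[1]/c[2],P["cx"]+P["fx"]*c[0]/c[2]])
E
python3 - <<'E'
from h import *
a=cv2.imread("pics/top0.png")[130:370,230:490]; b=cv2.imread("pics/scene0.png")[190:370,190:430]
cv2.imwrite("pics/a.png",cv2.resize(a,None,fx=2.5,fy=2.5,interpolation=cv2.INTER_CUBIC))
cv2.imwrite("pics/b.png",cv2.resize(b,None,fx=3.3,fy=3.3,interpolation=cv2.INTER_CUBIC))
T=ctrl.camera_params("top");S=ctrl.camera_params("scene")
print("stop",ray(T,[211.6,376],30),ray(S,[289.5,301.4],30))
print("notch",ray(S,[276.1,298.8],30))
print("clip",ray(T,[209.8,376.3],36),ray(S,[289.8,303.3],36))
print("tab",ray(T,[192.5,386.4],45),ray(S,[300.7,306.2],45))
print("nose",ray(T,[219.9,370.7],30.5),ray(S,[284.3,299.7],30.5))
print("carrier",ray(T,[230.1,365.9],30),ray(S,[271.8,297.7],30))
E
```

```text
stop [610.79984449 -30.33729769  30.        ] [610.70190837 -26.48706778  30.        ]
notch [578.53098701 -11.04117501  30.        ]
clip [612.64000296 -30.31460136  36.        ] [618.56675806 -27.50631901  36.        ]
tab [640.64533326 -47.56899484  45.        ] [651.2858349  -43.07207813  45.        ]
nose [596.20514645 -20.69891937  30.5       ] [598.19983217 -21.90403738  30.5       ]
carrier [578.54014872 -11.96816349  30.        ] [567.47825938  -6.27177331  30.        ]
```

View pics/a.png

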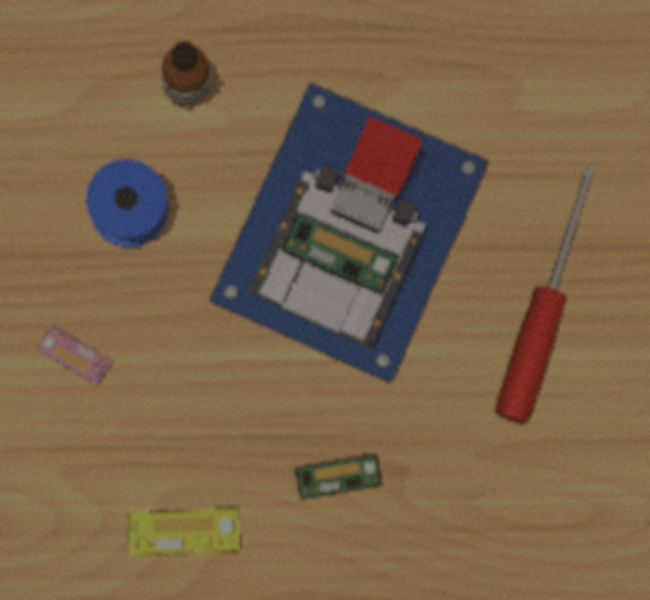

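View pics/b.png

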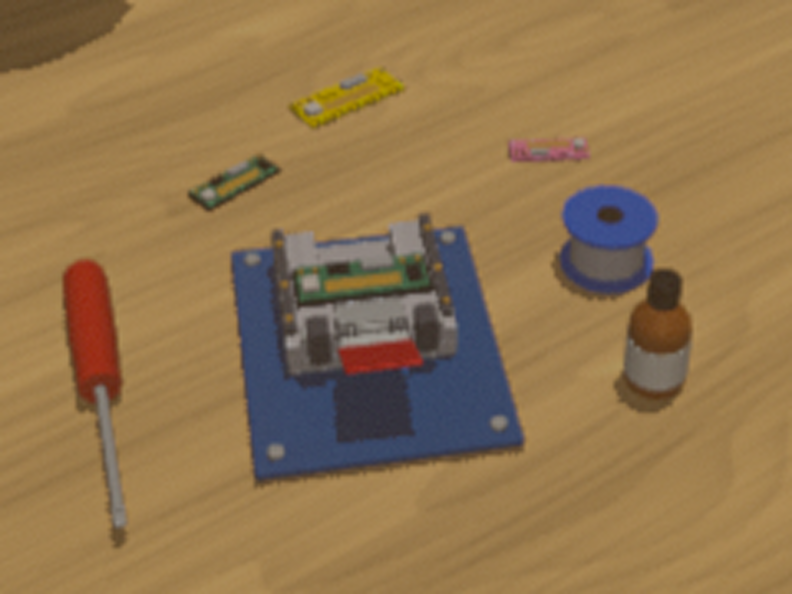

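The pictures show the holder near the middle of the top view. The green carrier sits in it (crop 342,250), the red tab is away from the robot (crop 385,155), and the look-alikes (small green, yellow, pink) lie nearer the robot. The bystanders are clear of the holder. Next I fit the base plate for the yaw.

```bash
python3 - <<'E'
from h import *
for c in ("top","scene"):
    P=ctrl.camera_params(c); im=cv2.imread(f"pics/{c}0.png"); hsv=cv2.cvtColor(cv2.GaussianBlur(im,(3,3),0),cv2.COLOR_BGR2HSV)
    m=cv2.inRange(hsv,(100,90,30),(125,255,255))
    cs=sorted(cv2.findContours(m,cv2.RETR_EXTERNAL,cv2.CHAIN_APPROX_NONE)[0],key=cv2.contourArea)
    h=max(cs,key=lambda k:cv2.contourArea(cv2.convexHull(k)))
    h=cv2.convexHull(h)[:,0,:]
    w=np.array([ray(P,[r,q],9)[:2] for q,r in h],np.float32)
    (cx,cy),(a,b),an=cv2.minAreaRect(w); bx=cv2.boxPoints(((cx,cy),(a,b),an))
    print(c,"centre",cx,cy,"size",a,b,"ang",an, bx.round(1).tolist())
    yaw=[an+k*90 for k in (-2,-1,0,1)]; yaw=min(yaw,key=lambda v:abs(v+25)); u=np.array([np.cos(np.radians(yaw)),np.sin(np.radians(yaw))])
    print("yaw",yaw,"stop xy",np.array([cx,cy])+12.5*u)
E
```

```text
top centre 597.0630493164062 -20.523849487304688 size 134.78250122070312 169.0851593017578 ang 64.57904052734375 [[491.79998779296875, -45.099998474121094], [644.5, -117.69999694824219], [702.2999877929688, 4.099999904632568], [549.5999755859375, 76.5999984741211]]
yaw -25.42095947265625 stop xy [608.35277835 -25.88966893]
scene centre 601.5885620117188 -21.146408081054688 size 134.04739379882812 166.61614990234375 ang 64.3608627319336 [[497.5, -45.5], [647.7000122070312, -117.5999984741211], [705.7000122070312, 3.200000047683716], [555.5, 75.30000305175781]]
yaw -25.639137268066406 stop xy [612.85777663 -26.55517891]
```

```bash
python3 -m inch '[[[0.015,0.02,0],[0,0,3],0.075],[[0.036,0.05,0],[0,0,7],0.075],[[0.06,0.082,0],[0,0,12],0.075],[[0.083,0.114,0],[0,0,18],0.075],[[0.107,0.147,0],[0,0,24],0.075],[[0.13,0.179,0],[0,0,29],0.075],[[0.154,0.211,0],[0,0,34],0.075],[[0.177,0.243,0],[0,0,39],0.075]]'
python3 -m inch '[[[0.024,0.033,0],[0,0,4],0.075],[[0.047,0.065,0],[0,0,8],0.075],[[0.071,0.098,0],[0,0,10],0.075],[[0.095,0.13,0],[0,0,10],0.075],[[0.118,0.162,-0.005],[0,0,10],0.075],[[0.142,0.195,-0.015],[0,0,10],0.075],[[0.165,0.227,-0.02],[0,0,10],0.075],[[0.189,0.26,-0.025],[0,0,10],0.075]]'
python3 -m inch '[[[0.024,0.033,0],[0,0,0],0.075],[[0.048,0.066,0],[0,0,0],0.075],[[0.060,0.081,0],[0,0,0],0.075],[[0.060,0.081,0],[0,0,0],0.075],[[0.060,0.081,0],[0,0,0],0.075]]'
cat > w.py <<'E'
from h import *
from scipy.spatial.transform import Rotation as Ro
import sys
def wp():
    s=ctrl.sense(); M=np.array(ctrl.camera_params("wrist")["mount"]); Rw=Ro.from_quat(s["orientation"]).as_matrix()
    Rcw=Rw@M[:3,:3]; o=Rw@M[:3,3]+s["tcp_pos"]; P=dict(ctrl.camera_params("wrist")); P["R"]=Rcw.T; P["t"]=-Rcw.T@o
    return s,P
E
python3 - <<'E'
from w import *
s,P=wp(); print(s["tcp_pos"],s["orientation"],s["grip_width"],s["wrist_force"],s["time"])
im=ctrl.read_camera("wrist"); cv2.imwrite("pics/w1.png",im); np.save("P1.npy",P,allow_pickle=True)
u=np.array([.9026,-.4305]);S=np.array([611,-26.5])
for n,z in (("holder",0),("stop",30),("notch",30),("clip",36),("carrier",30),("thumb_tab",43.5),("clip_nose",30.5)):
    for d in ctrl.landmark_of("wrist",n)[:3]:
        X=ray(P,d["centre"],z); D=X[:2]-S; print(n,round(d["p"],2),d["centre"],X.round(1),"holder x,y",(D@u).round(1),(D@[.4305,.9026]).round(1))
E
```

```text
time: 1.77
tcp_pos: [345.1, -357.7, 231.6]
orientation: [0.888, 0.46, 0.0, 0.0]
wrist_force: [0.5, -1.1, -0.3]
grip_width: 0.872
time: 2.43
tcp_pos: [533.8, -97.4, 206.1]
orientation: [0.846, 0.534, -0.0, 0.0]
wrist_force: [0.4, -0.2, 0.2]
grip_width: 0.874
time: 2.85
tcp_pos: [593.4, -17.2, 206.1]
orientation: [0.845, 0.535, -0.0, 0.0]
wrist_force: [-0.1, -0.6, -0.5]
grip_width: 0.877
[593.44670773 -17.24913245 206.05556953] [ 8.44956990e-01  5.34834153e-01 -3.32865145e-04  5.19721951e-05] 0.8770776685980689 [-0.10129496 -0.56523392 -0.53799219] 2.85
holder 0.93 [212.4, 337.6] [608.1 -26.7   0. ] holder x,y -2.6 -1.4
stop 0.95 [217.1, 339.4] [609.4 -24.1  30. ] holder x,y -2.5 1.4
notch 0.55 [218.3, 307.7] [584.9 -13.7  30. ] holder x,y -29.1 0.3
clip 0.64 [218.6, 350.9] [617.7 -27.9  36. ] holder x,y 6.7 1.6
carrier 0.93 [41.3, 125.2] [521.7 164.4  30. ] holder x,y -162.8 133.8
carrier 0.76 [191.3, 58.1] [409.1  94.7  30. ] holder x,y -234.4 22.5
carrier 0.75 [219.0, 296.7] [576.2 -10.3  30. ] holder x,y -38.3 -0.3
thumb_tab 0.63 [225.3, 384.4] [640.2 -42.6  43.5] holder x,y 33.3 -2.0
clip_nose 0.64 [221.0, 326.2] [598.  -22.3  30.5] holder x,y -13.5 -1.9
```

View pics/w1.png

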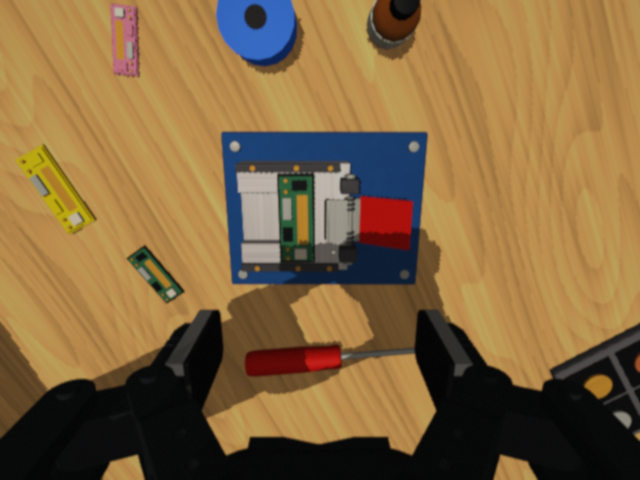

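The wrist view agrees with the map to 2–3 mm. The carrier spans columns 278–315, the ear faces are at about column 340, and the tab runs from 360 to 412. I'll measure the edges from this view.

```bash
python3 - <<'E'
from w import *
P=np.load("P1.npy",allow_pickle=True).item(); im=cv2.imread("pics/w1.png")
hsv=cv2.cvtColor(cv2.GaussianBlur(im,(3,3),0),cv2.COLOR_BGR2HSV)
m=cv2.inRange(hsv,(100,90,30),(125,255,255)); m[:125]=0
k=max(cv2.findContours(m,cv2.RETR_EXTERNAL,cv2.CHAIN_APPROX_NONE)[0],key=lambda k:cv2.contourArea(cv2.convexHull(k)))
h=cv2.convexHull(k)[:,0,:]; w=np.array([ray(P,[r,q],9)[:2] for q,r in h],np.float32)
(cx,cy),(a,b),an=cv2.minAreaRect(w); an=an if abs(an)>45 else an
yaw=min([an+k*90 for k in (-2,-1,0,1)],key=lambda v:abs(v+25)); u=np.array([np.cos(np.radians(yaw)),np.sin(np.radians(yaw))]); v=np.array([-u[1],u[0]])
S=np.array([cx,cy])+12.5*u; print("size",a,b,"yaw",yaw,"stop",S)
np.save("H.npy",np.array([*S,yaw]))
f=lambda r,c,z:[((ray(P,[r,c],z)[:2]-S)@e).round(1) for e in (u,v)]
print("carrier rear",f(200,278,35),f(240,279,35),"front",f(200,314,35),f(240,315,35))
print("ear faces",f(185,340,43),f(255,340,43),"tab end",f(205,413,55),f(247,411,55), "deck entry",f(200,239,30))
s=ctrl.sense(); print("tcp",[((s["tcp_pos"][:2]-S)@e).round(1) for e in (u,v)], "tool y",np.degrees(np.arctan2(*Ro.from_quat(s["orientation"]).as_matrix()[[1,0],1])))
c=im[125:292,215:435]; cv2.imwrite("pics/w1c.png",cv2.resize(c,None,fx=3.5,fy=3.5,interpolation=cv2.INTER_CUBIC))
E
```

```text
size 136.3256378173828 171.5838623046875 yaw -25.326690673828125 stop [608.52907192 -24.68963678]
carrier rear [np.float64(-50.0), np.float64(16.4)] [np.float64(-50.3), np.float64(-17.7)] front [np.float64(-20.7), np.float64(16.4)] [np.float64(-20.0), np.float64(-17.7)]
ear faces [np.float64(-0.1), np.float64(29.9)] [np.float64(0.8), np.float64(-28.3)] tab end [np.float64(55.4), np.float64(16.4)] [np.float64(56.3), np.float64(-17.4)] deck entry [np.float64(-82.9), np.float64(15.4)]
tcp [np.float64(-16.6), np.float64(-1.8)] tool y -25.573678825656607
```

View pics/w1c.png

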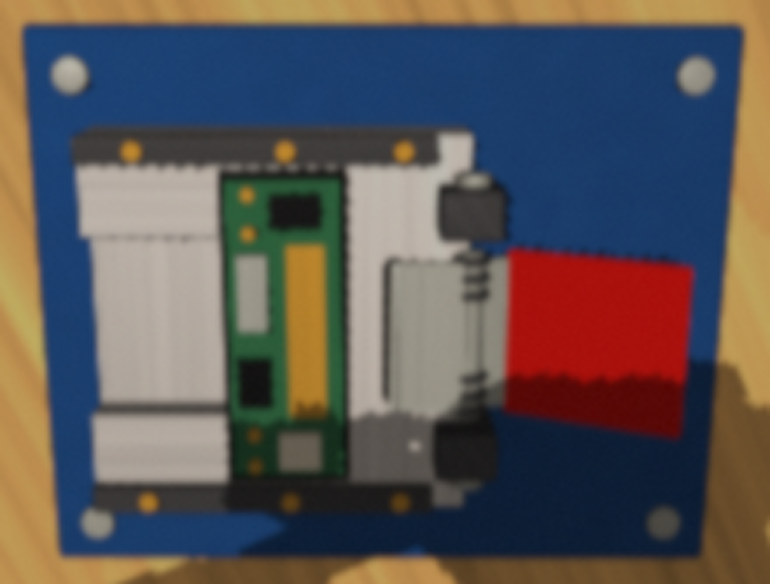

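Everything agrees: the ear faces come out at x≈0, the carrier's rear edge at −50 and its front edge at −20, and the plate size is right. The TCP is at holder (−16.6, −1.8). I'll shift 2 mm in y and descend.

```bash
python3 -m inch '[[[0,0.002,-0.03],[0,0,0],0.075],[[0,0.002,-0.07],[0,0,0],0.075],[[0,0.002,-0.11],[0,0,0],0.075],[[0,0.002,-0.136],[0,0,0],0.075],[[0,0.002,-0.146],[0,0,0],0.075],[[0,0.002,-0.146],[0,0,0],0.075]]'
python3 - <<'E'
from w import *
s,P=wp(); print(s["tcp_pos"],s["wrist_force"],s["time"])
S=ctrl.camera_params("scene"); im=ctrl.read_camera("scene"); wi=ctrl.read_camera("wrist")
r,c=proj(S,s["tcp_pos"]).astype(int); print(r,c); a=im[r-75:r+75,c-100:c+100]
cv2.imwrite("pics/d.png",np.hstack([cv2.resize(a,(400,300),interpolation=cv2.INTER_CUBIC),cv2.resize(wi,(400,300))]))
E
```

```text
time: 3.75
tcp_pos: [590.2, -16.3, 57.1]
orientation: [0.846, 0.533, -0.003, -0.002]
wrist_force: [0.2, -0.3, 0.5]
grip_width: 0.876
[590.23027657 -16.32146597  57.14618351] [ 0.2108811  -0.30571393  0.5330633 ] 3.75
269 299
```

View pics/d.png

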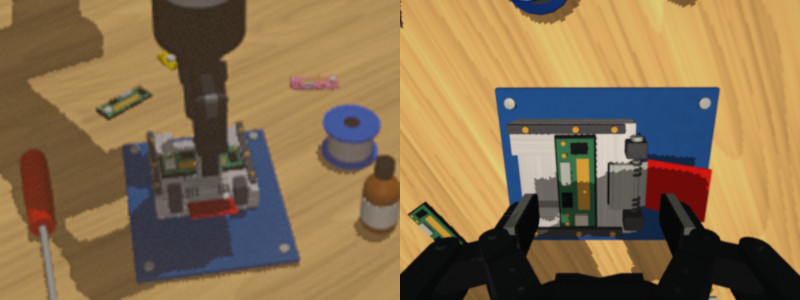

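The tool is above the holder with its jaws straddling the carrier and nose. The left finger is over the entry side and the right finger is over the tab. I'll descend in small steps and watch the force.

```bash
python3 -m inch '[[[0.0015,-0.001,-0.003],[0,0,0],0.075],[[0.0015,-0.001,-0.008],[0,0,0],0.075],[[0.0015,-0.001,-0.012],[0,0,0],0.075],[[0.0015,-0.001,-0.016],[0,0,0],0.075],[[0.0015,-0.001,-0.016],[0,0,0],0.075]]'
python3 -m inch '[[[0,0,-0.003],[0,0,0],0.075],[[0,0,-0.005],[0,0,0],0.075],[[0,0,-0.005],[0,0,0],0.075]]'
python3 -m inch '[[[0,0,-0.003],[0,0,0],0.075],[[0,0,-0.005],[0,0,0],0.075],[[0,0,-0.005],[0,0,0],0.075]]'
```

```text
time: 4.27
tcp_pos: [594.2, -17.2, 43.8]
orientation: [0.846, 0.534, -0.0, -0.0]
wrist_force: [0.3, 1.0, -0.0]
grip_width: 0.878
time: 4.52
tcp_pos: [594.2, -17.2, 38.7]
orientation: [0.846, 0.534, -0.0, -0.0]
wrist_force: [-0.5, -0.1, -0.4]
grip_width: 0.879
time: 4.77
tcp_pos: [594.2, -17.2, 33.7]
orientation: [0.846, 0.534, -0.0, -0.0]
wrist_force: [-0.1, 0.7, -0.5]
grip_width: 0.873
```

```bash
python3 -m inch '[[[-0.0014,0.0005,-0.002],[0,0,0],0.075],[[-0.0014,0.0005,-0.004],[0,0,0],0.075],[[-0.0014,0.0005,-0.004],[0,0,0],0.075]]'
python3 -m inch '[[[0,0,-0.002],[0,0,0],0.075],[[0,0,-0.004],[0,0,0],0.075],[[0,0,-0.004],[0,0,0],0.075]]'
python3 - <<'E'
from w import *
F=[];
wi=ctrl.read_camera("wrist")
for i in range(5): F.append(ctrl.sense()["wrist_force"]); ctrl.read_camera("top")
print(np.mean(F,0),ctrl.sense()["tcp_pos"])
im=ctrl.read_camera("scene"); a=im[230:330,230:370]
cv2.imwrite("pics/e.png",np.hstack([cv2.resize(a,(420,300),interpolation=cv2.INTER_CUBIC),cv2.resize(wi[120:420,170:550],(380,300))]))
E
```

```text
time: 5.02
tcp_pos: [593.1, -16.7, 30.0]
orientation: [0.846, 0.534, -0.0, -0.0]
wrist_force: [-0.8, 0.3, 1.1]
grip_width: 0.875
time: 5.27
tcp_pos: [593.4, -16.8, 26.3]
orientation: [0.846, 0.534, 0.0, 0.0]
wrist_force: [-0.8, 0.2, 3.4]
grip_width: 0.875
[-1.24412791 -0.33899251  2.80028443] [593.41871123 -16.78797553  26.496796  ]
```

View pics/e.png

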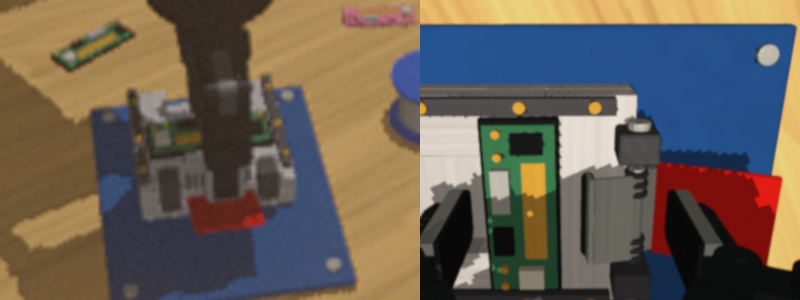

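Contact with the tab came at TCP z ≈ 30.5, where the tip would be at about 43 mm on the closed tab, which matches the geometry. The nose has started to lift and the rear finger is behind the carrier. Pressing on towards level.

```bash
python3 -m inch '[[[0,0,-0.002],[0,0,0],0.075],[[0,0,-0.004],[0,0,0],0.075],[[0,0,-0.004],[0,0,0],0.075],[[0,0,-0.004],[0,0,0],0.075]]'
python3 -m inch '[[[0,0,-0.002],[0,0,0],0.075],[[0,0,-0.004],[0,0,0],0.075],[[0,0,-0.004],[0,0,0],0.075],[[0,0,-0.004],[0,0,0],0.075]]'
python3 - <<'E'
from w import *
wi=ctrl.read_camera("wrist"); F=[]
for i in range(5): F.append(ctrl.sense()["wrist_force"]); ctrl.read_camera("top")
print(np.mean(F,0),ctrl.sense()["tcp_pos"])
im=ctrl.read_camera("scene"); a=im[230:330,230:370]
cv2.imwrite("pics/f.png",np.hstack([cv2.resize(a,(420,300),interpolation=cv2.INTER_CUBIC),cv2.resize(wi[120:420,170:550],(380,300))]))
E
```

```text
time: 5.95
tcp_pos: [593.0, -16.6, 22.1]
orientation: [0.846, 0.534, -0.0, -0.0]
wrist_force: [-2.6, -0.5, 5.5]
grip_width: 0.88
time: 6.28
tcp_pos: [592.0, -16.1, 19.1]
orientation: [0.846, 0.534, -0.001, -0.001]
wrist_force: [-6.3, 1.7, 12.9]
grip_width: 0.877
[-7.09994157  2.31492198 12.09461911] [592.06633716 -16.17636396  19.2271473 ]
```

View pics/f.png

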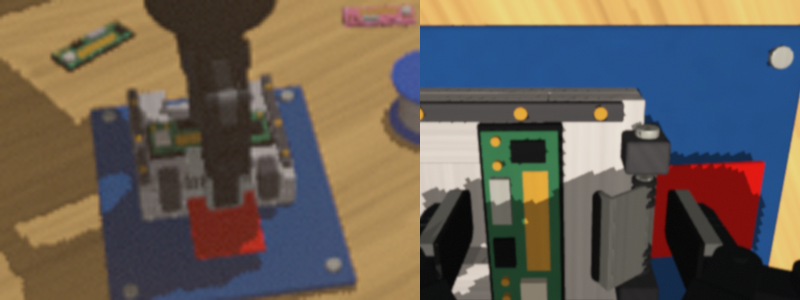

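Force on the tool is +12 N in z and −7 N along the push axis. By the torque balance that puts contact at the finger's inner edge, so the tab is at or just past level (angle ≈ 0.5), and the picture shows the nose well raised. Now I push along holder +x.

```bash
python3 -m inch '[[[0.0018,-0.0009,0],[0,0,0],0.075],[[0.0036,-0.0017,0],[0,0,0],0.075],[[0.0054,-0.0026,0],[0,0,0],0.075],[[0.0072,-0.0034,0],[0,0,0],0.075],[[0.009,-0.0043,0],[0,0,0],0.075],[[0.0108,-0.0051,0],[0,0,0],0.075],[[0.0108,-0.0051,0],[0,0,0],0.075]]'
python3 - <<'E'
from w import *
S=np.array([608.5,-24.7]);u=np.array([.9035,-.4285]);v=np.array([.4285,.9035])
s=ctrl.sense(); D=s["tcp_pos"][:2]-S; print("mid",D@u,D@v,"z",s["tcp_pos"][2],"F",s["wrist_force"][:2]@u,s["wrist_force"][2])
wi=ctrl.read_camera("wrist"); im=ctrl.read_camera("scene"); a=im[230:330,230:370]
cv2.imwrite("pics/g.png",np.hstack([cv2.resize(a,(420,300),interpolation=cv2.INTER_CUBIC),cv2.resize(wi[120:420,170:550],(380,300))]))
E
```

```text
time: 7.22
tcp_pos: [603.4, -21.4, 18.2]
orientation: [0.846, 0.534, -0.001, -0.001]
wrist_force: [-3.8, 2.4, 6.1]
grip_width: 0.878
mid -6.03232645340832 0.8040352498337282 z 18.198513581549086 F -4.445781068611328 6.052857990581804
```

View pics/g.png

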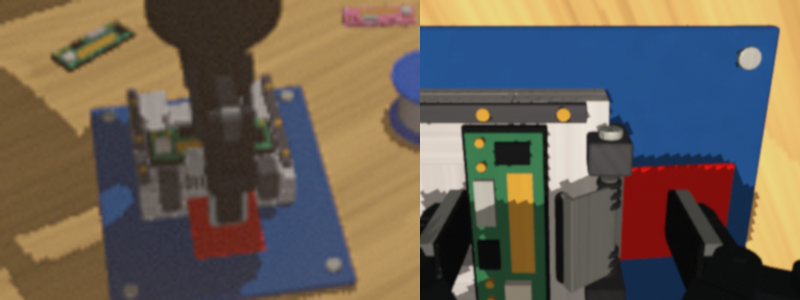

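The carrier is moving: its front-to-ear gap shrank from 60 to about 41 px. The tab is held down and the nose is up. I continue.

```bash
python3 -m inch '[[[0.0018,-0.0009,0],[0,0,0],0.075],[[0.0036,-0.0017,0],[0,0,0],0.075],[[0.0054,-0.0026,0],[0,0,0],0.075],[[0.0072,-0.0034,0],[0,0,0],0.075],[[0.009,-0.0043,0],[0,0,0],0.075],[[0.009,-0.0043,0],[0,0,0],0.075]]'
python3 - <<'E'
from w import *
S=np.array([608.5,-24.7]);u=np.array([.9035,-.4285]);v=np.array([.4285,.9035])
s=ctrl.sense(); D=s["tcp_pos"][:2]-S; print("mid",D@u,D@v,"z",s["tcp_pos"][2],"F",s["wrist_force"][:2]@u,s["wrist_force"][2])
wi=ctrl.read_camera("wrist"); im=ctrl.read_camera("scene"); a=im[230:330,230:370]
cv2.imwrite("pics/i.png",np.hstack([cv2.resize(a,(420,300),interpolation=cv2.INTER_CUBIC),cv2.resize(wi[120:420,170:550],(380,300))]))
E
```

```text
time: 7.82
tcp_pos: [613.5, -26.3, 18.1]
orientation: [0.846, 0.534, 0.0, 0.0]
wrist_force: [-2.3, 0.7, 3.1]
grip_width: 0.883
mid 5.176207899777902 0.7239577419665626 z 18.12560007341984 F -2.408360454993077 3.057729119637457
```

View pics/i.png

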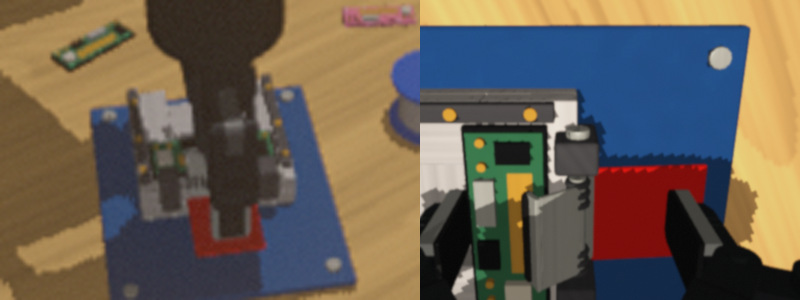

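The front edge is about 2.5 mm from the ear faces. I'll finish in small steps and watch the axial force (now −2.4 N).

```bash
cat > r.py <<'E'
from w import *
S=np.array([608.5,-24.7]);u=np.array([.9035,-.4285]);v=np.array([.4285,.9035])
s=ctrl.sense(); D=s["tcp_pos"][:2]-S; print("mid",D@u,D@v,"z",s["tcp_pos"][2],"F",s["wrist_force"][:2]@u,s["wrist_force"][2])
E
for i in 1 2; do :; done
python3 -m inch '[[[0.0009,-0.0004,0],[0,0,0],0.075],[[0.0018,-0.0009,0],[0,0,0],0.075],[[0.0018,-0.0009,0],[0,0,0],0.075]]'; python3 r.py
python3 -m inch '[[[0.0009,-0.0004,0],[0,0,0],0.075],[[0.0009,-0.0004,0],[0,0,0],0.075],[[0.0009,-0.0004,0],[0,0,0],0.075]]'; python3 r.py
```

```text
time: 8.17
tcp_pos: [615.0, -27.1, 18.2]
orientation: [0.846, 0.534, 0.0, 0.0]
wrist_force: [-2.4, 1.9, 3.2]
grip_width: 0.88
mid 6.869702420345415 0.59345481658975 z 18.174668206199723 F -3.0427934282692624 3.2272136597060355
time: 8.42
tcp_pos: [615.8, -27.5, 18.2]
orientation: [0.846, 0.534, -0.0, 0.0]
wrist_force: [-2.5, 0.6, 3.2]
grip_width: 0.878
mid 7.780057787316197 0.5587071583395029 z 18.202389940354525 F -2.542194146702123 3.24570660469508
```

```bash

python3 -m inch '[[[0.0009,-0.0004,0],[0,0,0],0.075],[[0.0009,-0.0004,0],[0,0,0],0.075],[[0.0009,-0.0004,0],[0,0,0],0.075]]'; python3 r.py
python3 - <<'E'
from w import *
wi=ctrl.read_camera("wrist"); cv2.imwrite("pics/j.png",cv2.resize(wi[200:420,170:490],(800,550),interpolation=cv2.INTER_CUBIC))
E
```

```text
time: 8.67
tcp_pos: [615.8, -27.6, 18.1]
orientation: [0.846, 0.534, -0.001, -0.001]
wrist_force: [-4.2, 1.5, 4.7]
grip_width: 0.88
mid 7.82754635122025 0.5551415300974107 z 18.096509725863996 F -4.475403945283782 4.7457859855960685
```

View pics/j.png

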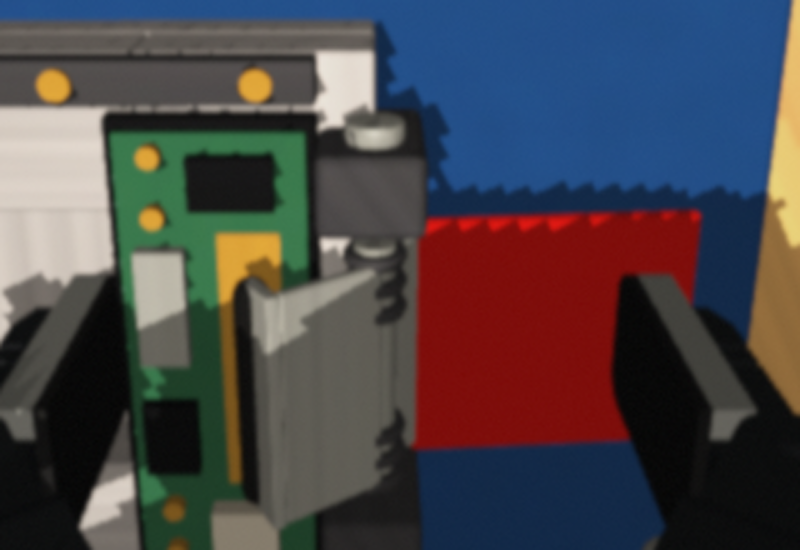

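The TCP stopped advancing at mid 7.8, the force rose by 2 N, and the picture shows the front edge against the ear face (column ≈ 315). One more firm nudge to confirm.

```bash

python3 -m inch '[[[0.0009,-0.0004,0],[0,0,0],0.075],[[0.0018,-0.0009,0],[0,0,0],0.075],[[0.0018,-0.0009,0],[0,0,0],0.075],[[0.0018,-0.0009,0],[0,0,0],0.075]]'; python3 r.py
```

```text
time: 9.05
tcp_pos: [615.8, -27.6, 17.9]
orientation: [0.846, 0.534, -0.002, -0.002]
wrist_force: [-7.4, 4.3, 8.0]
grip_width: 0.879
mid 7.873967551856465 0.5061980642697668 z 17.900001488538614 F -8.562048087852407 7.996405940661229
```

The carrier is firmly home: 8.6 N of push gave no advance. I'll back off about 1 mm, let the tab up slowly, then go clear.

```bash

python3 -m inch '[[[-0.0013,0.0006,0],[0,0,0],0.075],[[-0.0026,0.0012,0],[0,0,0],0.075],[[-0.004,0.0019,0],[0,0,0],0.075],[[-0.004,0.0019,0],[0,0,0],0.075]]'; python3 r.py
python3 -m inch '[[[0,0,0.002],[0,0,0],0.075],[[0,0,0.004],[0,0,0],0.075],[[0,0,0.006],[0,0,0],0.075],[[0,0,0.008],[0,0,0],0.075],[[0,0,0.01],[0,0,0],0.075],[[0,0,0.012],[0,0,0],0.075],[[0,0,0.014],[0,0,0],0.075],[[0,0,0.016],[0,0,0],0.075]]'; python3 r.py
python3 -m inch '[[[0,0,0.004],[0,0,0],0.075],[[0,0,0.01],[0,0,0],0.075],[[0,0,0.025],[0,0,0],0.075],[[0,0,0.05],[0,0,0],0.075],[[0,0,0.085],[0,0,0],0.075],[[0,0,0.12],[0,0,0],0.075],[[0,0,0.14],[0,0,0],0.075],[[0,0,0.14],[0,0,0],0.075]]'; python3 r.py
python3 - <<'E'
from w import *
s,P=wp(); wi=ctrl.read_camera("wrist")
S=np.array([608.5,-24.7]);u=np.array([.9035,-.4285]);v=np.array([.4285,.9035])
for n,z in (("carrier",30),("stop",30),("clip_nose",35.5)):
    for d in ctrl.landmark_of("wrist",n)[:4]:
        D=ray(P,d["centre"],z)[:2]-S; print(n,round(d["p"],2),d["centre"],D@u,D@v)
cv2.imwrite("pics/k.png",cv2.resize(wi[100:320,190:510],(800,550),interpolation=cv2.INTER_CUBIC))
E
```

```text
time: 9.38
tcp_pos: [615.9, -27.5, 18.7]
orientation: [0.846, 0.534, 0.001, 0.001]
wrist_force: [-0.8, -0.9, 2.0]
grip_width: 0.88
mid 7.8608019062266 0.6433678260132747 z 18.666015180810763 F -0.3276547510133049 1.9589627410152528
time: 10.05
tcp_pos: [613.6, -26.6, 34.0]
orientation: [0.846, 0.534, -0.001, -0.001]
wrist_force: [-0.3, -0.7, 0.8]
grip_width: 0.874
mid 5.378246060171156 0.4792058256594789 z 33.97630024493617 F 0.0683496879500704 0.782311673747511
time: 10.72
tcp_pos: [618.7, -27.2, 181.3]
orientation: [0.846, 0.534, 0.005, 0.004]
wrist_force: [1.6, -0.6, 0.2]
grip_width: 0.879
mid 10.291546897793765 2.086642711752976 z 181.3170671070385 F 1.7366517048095127 0.23845733947474473
carrier 0.96 [197.9, 3.0] -226.71262738424585 25.24467255103444
carrier 0.82 [227.3, 287.9] -12.04064845421527 1.2727279179414115
carrier 0.73 [38.9, 68.5] -156.70252538408204 133.40456685547238
stop 0.64 [228.3, 302.6] -0.5933068829991605 0.4127783588384041
clip_nose 0.63 [232.0, 288.3] -11.435815701853477 -1.0013094740686261
```

View pics/k.png

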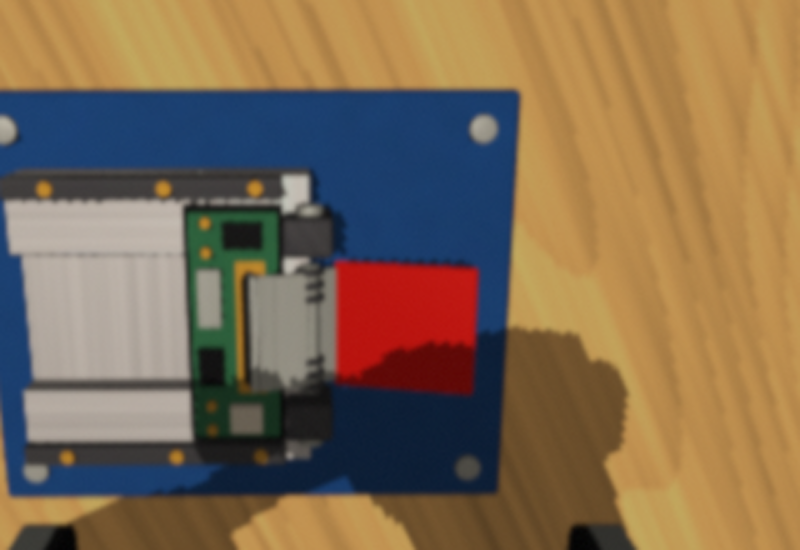

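The carrier's front edge (column 283) is at the ear faces, it sits square between the guides, and the nose is down on it. The gripper is well clear, so I hand in.

```bash
python3 -m inch '[[[0,0,0.01],[0,0,0],0.075],[[0,0,0.01],[0,0,0],0.075],[[0,0,0.01],[0,0,0],0.075],[[0,0,0.01],[0,0,0],0.075]]'; python3 -c "
from cell import ctrl
print(ctrl.sign_off())"
```

```text
time: 11.25
tcp_pos: [614.3, -26.8, 183.8]
orientation: [0.846, 0.534, -0.0, -0.0]
wrist_force: [0.0, -0.1, -0.4]
grip_width: 0.882
the job is handed in; nothing more can be done
None
```

The carrier looks clamped at the stop, and I handed the job in at about 11 s; sign-off gives no verdict.

**What I did:** One fingertip pressed the thumb tab to about level while the other pushed the carrier along the guides. I then backed off, let the tab up slowly and raised the gripper clear.

**Checks that passed:**
- **Home:** the tool stopped advancing, and pushing up to 8.6 N along the push axis gave no further movement.
- **Last picture:** the front edge is against the ear faces, the carrier sits square between the guides, and the nose rests on it.
- **Clear:** the wrist force read near zero with the gripper about 150 mm above the holder.

**Not confirmed or disagreeing:**
- The clip angle and clamp force could not be measured; I only inferred them from the geometry and the pictures.
- The network put the carrier's centre at about x = −12 mm instead of the −15 mm expected at home. This came from a picture taken while the arm was still settling, with the nose covering part of the carrier. I gave more weight to the contact with the stop.
- The tool read no movement after the 4 mm back-off, because that only took the load off. The rear finger may still have touched the carrier lightly as it rose, but the picture shows no shift.
- I did not check the bystanders again at the end; nothing moved near them.

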